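# Clear used test cartridges into the flap bin and fit its transit cover

### The job

Push every red used test cartridge down through the sprung flap of the waste bin so that it drops inside and the flap shuts again. Then lower the yellow transit cover over the two pins on the bin's rim until it rests flush. Leave the green fresh cartridges and the blue pen where they are.

Things in the scene. Friction and masses are not known exactly. Their poses are not given: they have to be found in the camera images.
- bin: waste bin, fixed: red box 140 mm (its x) by 230 mm (its y) by 200 mm tall, orange rim on top, z up; origin under its centre, on the bench. Stands to the left or the right of the cartridges. Inside, 130 by 220 mm, with a roof-shaped floor that sheds what falls in to both ends.
- bin_mouth (a point): centre of the bin's mouth, level with the rim's top face, 200 mm above the bench; axes as the bin's. The mouth is an opening 104 mm along x by 132 mm along y in the 8 mm thick rim; below the rim the bin is hollow and wider. The grey sprung flap fills it.
- flap (a joint): angle (rad) of the flap, hinged along the mouth's +x edge, swinging down; 0 = shut, 1 mm below the rim; 1.45 = stop. A spring shuts it. It carries a cartridge laid on it: push it down through (1 to 8 N). Let go with its underside 30 to 40 mm below the rim, long side along bin x, a cartridge slides off the smooth flap into the bin.
- used0: used test cartridge: solid red block, 26 mm (its x) by 64 mm (its y) by 14 mm (its z), 30 g, with a white window and a black dot on top; origin at the centre of its underside. Lies flat on the bench at the start. There are four to six of them.
- used1: used test cartridge: solid red block, 26 mm (its x) by 64 mm (its y) by 14 mm (its z), 30 g, with a white window and a black dot on top; origin at the centre of its underside. Lies flat on the bench at the start. There are four to six of them.
- used2: used test cartridge: solid red block, 26 mm (its x) by 64 mm (its y) by 14 mm (its z), 30 g, with a white window and a black dot on top; origin at the centre of its underside. Lies flat on the bench at the start. There are four to six of them.
- used3: used test cartridge: solid red block, 26 mm (its x) by 64 mm (its y) by 14 mm (its z), 30 g, with a white window and a black dot on top; origin at the centre of its underside. Lies flat on the bench at the start. There are four to six of them.
- used4: used test cartridge: solid red block, 26 mm (its x) by 64 mm (its y) by 14 mm (its z), 30 g, with a white window and a black dot on top; origin at the centre of its underside. Lies flat on the bench at the start. There are four to six of them.
- used5: used test cartridge: solid red block, 26 mm (its x) by 64 mm (its y) by 14 mm (its z), 30 g, with a white window and a black dot on top; origin at the centre of its underside. Lies flat on the bench at the start. There are four to six of them.
- fresh0: fresh test cartridge, same shape as the used ones but green; stays where it lies
- fresh1: fresh test cartridge, same shape as the used ones but green; stays where it lies
- cover: yellow transit cover of the bin: flat plate 138 mm (its x) by 228 mm (its y) by 8 mm, 300 g, with two through holes of 14 mm; origin at the centre of its underside. An upright black grip fin stands on the middle of it. Starts flat on the bench. It fits either way round.
- fin (a point): centre of the top edge of the cover's grip fin, 44 mm above the cover's underside; the fin is 60 mm long (cover x), 14 mm thick (cover y) and 36 mm high above the plate
- hole0 (a point): centre of one hole in the cover, at the underside, 52 mm to -x and 98 mm to -y of its centre
- hole1 (a point): centre of the other hole, 52 mm to +x and 98 mm to +y
- pin0 (a point): foot of one upright steel pin on the bin's rim, at the rim's top face, 52 mm to -x and 98 mm to -y of the mouth's centre; pins are 10 mm thick and 16 mm high with tapered tips
- pin1 (a point): foot of the other pin, 52 mm to +x and 98 mm to +y
- marker: blue marker pen, 130 mm long, 12 mm thick, lying on the bench beyond the cartridges; origin at the middle of its underside; leave it

How it is judged:
By the outcome, as a careful person would: the job done as asked, in the order asked, and still so for the second after the job is handed in, with the robot touching nothing.
Of used0, used1, used2, used3, used4, used5 only 4 to 6 are there at a start; the rules pass over those that are not, and their reading is None.
At some moment in a run one of used0, used1, used2, used3, used4, used5, cover may be knocked a few centimetres aside while the robot is not near it.
Once in a run the grip may slacken for a moment while it holds something.
It also fails if it takes over 210 s, if anything falls off the work surface, if the arm or the gripper's body presses on something with over 40 N, if the wrist force passes 120 N, or if a joint passes its speed limit or range.

### The arm

A 6-joint arm with a two-finger parallel gripper is mounted at the origin on the work surface. World frame = base frame: x ahead of the robot, y to its left, z up, the work surface at z = 0. Lengths are in m, angles in rad, forces in N, time in s.
With the tool pointing down it reaches from about 0.325 to 0.775 m from the base axis. Payload 5.5 kg.
Tool frame: the origin (TCP) lies at the very end of the fingers, on their centre line; the grasp point (between the pads) lies env.tcp_to_grasp behind it (env.tcp_to_grasp is the distance from the TCP to the grasp point, in m); z points along the fingers, y is the line along which they close (so a half turn about z gives the same grasp; the last joint's range is limited). The gripper opens to 85 mm and grips with 20 to 120 N. Pads are 22 mm wide; open, the fingers measure 114 mm over their backs; the gripper's body (76 mm by 85 mm) begins 54 mm behind the grasp point. The pads swing forward as they close: fully open they stand 13 mm farther back than shut.
Start: joints at [1.242, 0.091, 1.231, -0, 1.82, -0.057], TCP at [0.161, 0.578, 0.231] pointing down, gripper open.
Joint ranges: [-2.87, 2.87], [-0.86, 2.18], [0.17, 2.46], [-1.51, 4.65], [0.06, 2.69], [-2.65, 2.65]. Speed limits (rad/s): [2.57, 2.57, 3.01, 3.14, 3.14, 3.14].

### API

Orientations are given as a unit quaternion [w, x, y, z].
In Python, from rig import telemetry, viewer, env gives the robot as it stands.
- The arm moves only by the shell command python3 -m crank 'ROWS' [FORCE]. ROWS is a JSON object of lists of equal length, an entry for each row: "slide": the shift along the tool's x, y, z in mm, a list of three; "rot": the turn, a rotation vector about the tool's x, y, z in rad, a list of three; "hand": the finger opening in mm, from 0 to 85.4. In form: {"slide": [[dx, dy, dz], ...], "rot": [[ax, ay, az], ...], "hand": [hand, ...]}. A call has 1 to 20 rows; each row is the pose to reach, as a shift and turn from the pose commanded when the call began, along the tool's axes at that moment; what a row does not reach only later rows make up. A row lasts 1/8 s, in which the tool goes at most 62.5 mm and 10.7 degrees, less where a joint would pass 70% of its speed; a pose out of reach is approached as far as the arm can. A call with a gripper value outside its range is refused whole. The fingers move at their own pace and stop on an object; FORCE is the grip in N (left out, the last holds). Time passes only in rows, so rows that repeat a pose let the fingers close. It gives the time, the measured TCP pose, the force, the opening and the grip force at its end, in the units of the state.
- telemetry.get_obs(): the state, without advancing time (a new reading comes with each control period).
- viewer.snapshot(name): name is "scene" or "top" or "wrist"; returns a dict with "img" (480x640x3 uint8, red, green, blue), "mtx" (3x3 intrinsics, pixels), "origin" and "orientation" of the camera in the world. Camera axes: x right, y up, looking along -z (the intrinsics and any distortion apply to the point x, -y, -z); pixel columns grow to the right and rows downward; lengths in m; the calibration is good to about 2 mm. A picture is of the moment at which its call begins. There is no depth.
- env.hand_in(): hands the job in; it is judged then, once.
The state is a dict: "t": time; "qpos": joint angles; "qd": joint speeds; "effort": joint torques, N m; "tool_pos": TCP position; "orientation": TCP orientation; "ft_force": force on the tool from outside, world axes, zero at the start; "ft_torque": the same for the moment, N m; "opening": finger opening in m; "gripper_force": force on a finger pad.
Only numpy, scipy, OpenCV 4.12 (cv2) and the standard library are available. Lean on these libraries where they do the work, as an engineer would, in place of code of your own. Each camera call takes 0.05 s, during which the arm holds its last target. There are 200 camera calls.

## Working session

There is one attempt and no reset: what is moved stays moved. The work goes in short steps, Python scripts to look and compute and a shell command to move; the robot and the scene stay as the last step left them, time stands still between calls to the robot, and variables do not carry over. Pictures are saved under pics/ and viewed, at most 14 in all, crops included, and the job is handed in when it is done.

```bash
ls; mkdir -p pics; python3 - <<'E'
from rig import telemetry, viewer, env
import cv2
print(env.tcp_to_grasp, telemetry.get_obs())
for n in("scene","top"):
    s=viewer.snapshot(n); cv2.imwrite(f"pics/{n}0.png",s["img"][:,:,::-1]); print(n,{k:v for k,v in s.items() if k!="img"})
E
```

```text
pics
0.0187 {'t': 0.0, 'qpos': array([ 1.24230313e+00,  9.19005059e-02,  1.23190882e+00,  1.12811982e-05,
        1.81982626e+00, -5.67170592e-02]), 'qd': array([-0.00155751, -0.00177683, -0.00186491,  0.0013198 ,  0.0003483 ,
        0.00288206]), 'effort': array([ 1.89954248e-03, -4.58746040e+01, -4.18010437e+01,  4.83575036e-05,
        1.19374777e-02, -4.60563786e-05]), 'tool_pos': array([0.16097821, 0.57769512, 0.230113  ]), 'orientation': array([-2.00891960e-04,  1.35468803e-01,  9.90781086e-01, -1.00152931e-03]), 'ft_force': array([ 0.16778312, -0.88066845,  0.2052699 ]), 'ft_torque': array([-0.00620584,  0.01531291, -0.01387907]), 'gripper_force': 0.0, 'opening': 0.08534880934546375}
scene {'mtx': array([[599.94182101,   0.        , 330.86988263],
       [  0.        , 599.94182101, 240.06939937],
       [  0.        ,   0.        ,   1.        ]]), 'origin': array([1.12883386, 0.65812169, 1.10836631]), 'orientation': array([0.31855824, 0.12433205, 0.32971348, 0.87997228])}
top {'mtx': array([[499.27836689,   0.        , 325.19929719],
       [  0.        , 499.27836689, 241.26874038],
       [  0.        ,   0.        ,   1.        ]]), 'origin': array([ 0.4837656 , -0.02030307,  1.2916033 ]), 'orientation': array([-0.69689351, -0.03883308,  0.03008451,  0.71549028])}
```

View pics/top0.png

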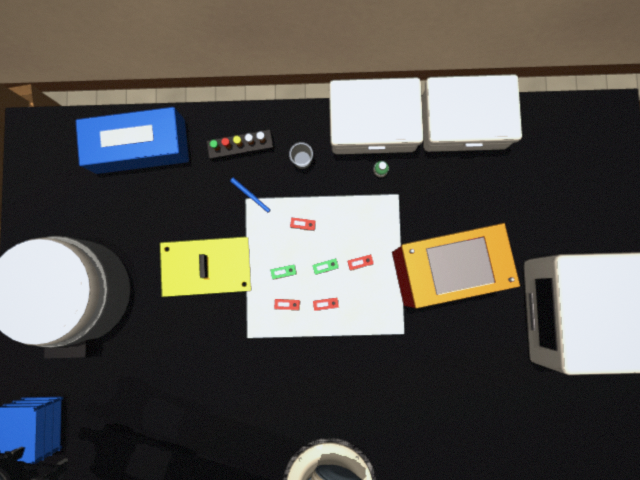

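View pics/scene0.png

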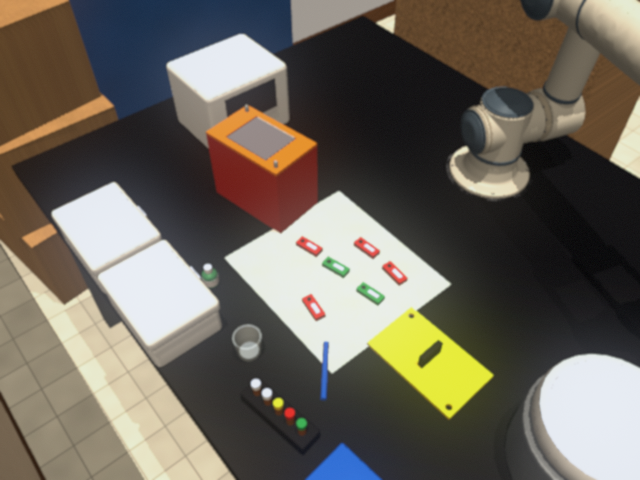

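The top view shows 4 red cartridges at about (303,224), (360,262), (287,304) and (326,304), with green ones at (283,272) and (326,266). The cover is at (205,267), the bin at (460,267) with pins near (411,251) and (512,281), and the pen at (250,195). The scene view agrees, with the bin on the robot's right.

```bash
cat > h.py <<'E'
import numpy as np, cv2
from rig import telemetry, viewer, env
from scipy.spatial.transform import Rotation as R
def rot(q): return R.from_quat(np.roll(q,-1))
def ray(s,px):
    p=np.atleast_2d(px).astype(float); K=s["mtx"]
    d=np.c_[(p[:,0]-K[0,2])/K[0,0],-(p[:,1]-K[1,2])/K[1,1],-np.ones(len(p))]
    return np.array(s["origin"]),rot(s["orientation"]).apply(d)
def onz(s,px,z):
    o,d=ray(s,px); return o+d*((z-o[2])/d[:,2])[:,None]
def mask(s,lo,hi):
    h=cv2.cvtColor(s["img"],cv2.COLOR_RGB2HSV); return cv2.inRange(h,np.array(lo),np.array(hi))
def blobs(m,amin,amax=1e9):
    c,_=cv2.findContours(m,cv2.RETR_EXTERNAL,cv2.CHAIN_APPROX_NONE)
    return [k for k in c if amin<=cv2.contourArea(k)<=amax]
def rect(s,c,z):
    """centre, long side, short side, yaw of the long side, on plane z"""
    p=onz(s,c.reshape(-1,2),z)[:,:2]
    r=cv2.minAreaRect((p*1000).astype(np.float32)); b=cv2.boxPoints(r)
    e=[b[1]-b[0],b[2]-b[1]]; e.sort(key=np.linalg.norm); L=e[1]
    y=np.arctan2(L[1],L[0]); y=(y+np.pi/2)%np.pi-np.pi/2
    return np.array(r[0])/1000,np.linalg.norm(e[1]),np.linalg.norm(e[0]),y
COL={"red":([0,120,90],[7,255,255]),"green":([45,110,50],[80,255,255]),"yellow":([24,120,120],[34,255,255]),"orange":([9,150,120],[22,255,255]),"blue":([100,150,80],[125,255,255])}
def look(s,names=("red","green","yellow","orange")):
    for n in names:
        m=mask(s,*COL[n]); z={"red":.007,"green":.007,"yellow":.008,"orange":.2,"blue":.006}[n]
        if n=="red": m|=mask(s,[174,120,90],[180,255,255])
        for c in blobs(m,60):
            ctr,L,W,y=rect(s,c,z); x,yy=c.reshape(-1,2).mean(0)
            if ctr[0]<.75: print(n,"px",int(x),int(yy),"xy",ctr.round(4),"LxW %.0f %.0f yaw %.3f"%(L,W,y))
def go(*wps):
    """wps (x,y,z,closing-line angle): TCP tool down; prints slide mm and rot for the rows"""
    o=telemetry.get_obs(); T=rot(o["orientation"]); p=o["tool_pos"]
    print("at",p.round(4),"open",round(o["opening"]*1e3,1),"t",round(o["t"],2))
    for x,y,z,a in wps:
        q1=np.arctan2(y,x); a=q1-((q1-a+np.pi/2)%np.pi-np.pi/2)
        M=R.from_matrix(np.array([[np.sin(a),np.cos(a),0],[-np.cos(a),np.sin(a),0],[0,0,-1]]))
        print((T.inv().apply(np.array([x,y,z])-p)*1e3).round(1).tolist(),(T.inv()*M).as_rotvec().round(3).tolist(),"q6~%.2f"%(q1-a))
E
python3 - <<'E'
from h import *
s=viewer.snapshot("top"); look(s,("red","green","yellow","orange","blue"))
# cover fin/holes, bin flap, pins
y=max(blobs(mask(s,*COL["yellow"]),500),key=cv2.contourArea)
m=np.zeros((480,640),np.uint8); cv2.drawContours(m,[y],-1,255,-1)
for c in blobs(cv2.bitwise_and(m,cv2.inRange(cv2.cvtColor(s["img"],cv2.COLOR_RGB2GRAY),0,90)),3): print("dark",c.reshape(-1,2).mean(0),rect(s,c,.008))
b=max(blobs(mask(s,*COL["orange"]),500),key=cv2.contourArea)
m=np.zeros((480,640),np.uint8); cv2.drawContours(m,[b],-1,255,-1)
g=cv2.bitwise_and(cv2.erode(m,np.ones((3,3))),mask(s,[0,0,40],[180,110,255]))
for c in blobs(g,2): print("grey",c.reshape(-1,2).mean(0),rect(s,c,.199))
i=s["img"][205:325,380:540,::-1]; cv2.imwrite("pics/bin.png",cv2.resize(i,None,fx=5,fy=5,interpolation=cv2.INTER_CUBIC))
E
```

```text
red px 286 304 xy [0.4511 0.0962] LxW 62 24 yaw 1.487
red px 325 303 xy [ 0.4497 -0.0023] LxW 61 23 yaw -1.455
red px 360 261 xy [ 0.5536 -0.0942] LxW 61 24 yaw -1.340
red px 302 223 xy [0.6575 0.0514] LxW 62 25 yaw 1.401
green px 283 271 xy [0.5347 0.1046] LxW 61 23 yaw -1.400
green px 325 265 xy [ 0.5459 -0.004 ] LxW 60 23 yaw -1.319
yellow px 204 266 xy [0.5535 0.3068] LxW 229 140 yaw -1.529
orange px 460 265 xy [ 0.531  -0.3001] LxW 233 141 yaw -1.391
blue px 31 425 xy [0.1536 0.7489] LxW 162 153 yaw 0.026
blue px 248 193 xy [0.739  0.1895] LxW 130 14 yaw 0.842
dark [243.66666667 283.66666667] (array([0.50626288, 0.20649991]), np.float32(7.8031645), np.float32(7.677176), np.float32(1.5449969))
dark [203.32075472 265.77358491] (array([0.55408093, 0.30968301]), np.float32(57.92644), np.float32(19.942526), np.float32(0.05445516))
dark [166.5 248.5] (array([0.60180792, 0.40554443]), np.float32(7.477698), np.float32(7.240529), np.float32(0.7747551))
grey [511.         279.08333333] (array([ 0.4976463, -0.4094606]), np.float32(8.746573), np.float32(8.640845), np.float32(-0.061264873))
grey [411.72727273 250.63636364] (array([ 0.56537781, -0.19761366]), np.float32(8.772293), np.float32(6.588897), np.float32(1.5440894))
grey [459.78817734 265.38916256] (array([ 0.53014117, -0.30038791]), np.float32(130.07347), np.float32(104.19902), np.float32(-1.3895811))
```

View pics/bin.png

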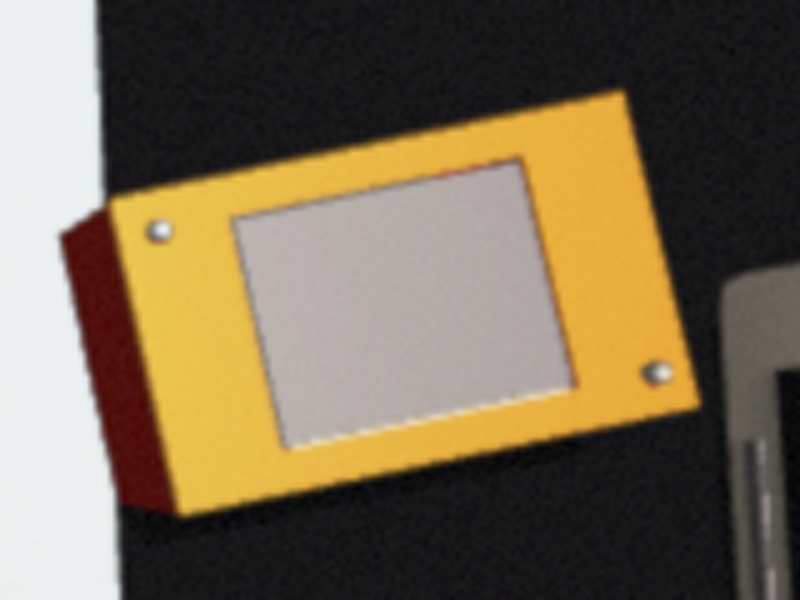

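The crop shows the mouth squarely filled by the grey flap, with pins at about (412,251) and (511,279) in the full picture. The sizes measured (233x141 rim, 130x104 mouth, 229x140 cover) match those given.

```bash
python3 - <<'E'
from h import *
go((.4511,.0962,.231,1.487-np.pi/2),(.4511,.0962,.03,1.487-np.pi/2),(.4511,.0962,.002,1.487-np.pi/2))
E
```

```text
at [0.161  0.5778 0.2304] open 85.7 t 0.15Traceback (most recent call last):
  File "<stdin>", line 2, in <module>
  File "h.py", line 37, in go
    M=R.from_matrix(np.array([[np.sin(a),np.cos(a),0],[-np.cos(a),np.sin(a),0],[0,0,-1]]))
  File "scipy/spatial/transform/_rotation.pyx", line 1143, in scipy.spatial.transform._rotation.Rotation.from_matrix
ValueError: Non-positive determinant (left-handed or null coordinate frame) in rotation matrix 0: [[-0.08369829  0.99649114  0.        ]
 [-0.99649114 -0.08369829  0.        ]
 [ 0.          0.         -1.        ]].
```

```bash
sed -i 's/\[\[np.sin(a),np.cos(a),0\],\[-np.cos(a),np.sin(a),0\]/[[-np.sin(a),np.cos(a),0],[np.cos(a),np.sin(a),0]/' h.py; python3 - <<'E'
from h import *
go((.4511,.0962,.231,1.487-np.pi/2),(.4511,.0962,.03,1.487-np.pi/2),(.4511,.0962,.002,1.487-np.pi/2))
E
```

```text
at [0.161  0.5778 0.2304] open 85.7 t 0.15
[-408.7, -386.0, -0.0] [-0.001, 0.001, 1.383] q6~0.29
[-408.7, -385.7, 201.0] [-0.001, 0.001, 1.383] q6~0.29
[-408.7, -385.7, 229.0] [-0.001, 0.001, 1.383] q6~0.29
```

```bash
python3 -m crank '{"slide":[[-409,-386,0],[-409,-386,0],[-409,-386,0],[-409,-386,0],[-409,-386,0],[-409,-386,0],[-409,-386,0],[-409,-386,0],[-409,-386,0],[-409,-386,0],[-409,-386,0],[-409,-386,0],[-409,-386,0],[-409,-386,180],[-409,-386,180],[-409,-386,180],[-409,-386,180],[-409,-386,180],[-409,-386,180]],"rot":[[0,0,1.383],[0,0,1.383],[0,0,1.383],[0,0,1.383],[0,0,1.383],[0,0,1.383],[0,0,1.383],[0,0,1.383],[0,0,1.383],[0,0,1.383],[0,0,1.383],[0,0,1.383],[0,0,1.383],[0,0,1.383],[0,0,1.383],[0,0,1.383],[0,0,1.383],[0,0,1.383],[0,0,1.383]],"hand":[60,60,60,60,60,60,60,60,60,60,60,60,60,60,60,60,60,60,60]}' 40
python3 - <<'E'
from h import *
go((.4511,.0962,.002,1.487-np.pi/2))
s=viewer.snapshot("wrist"); cv2.imwrite("pics/w1.png",s["img"][:,:,::-1])
look(s,("red","green"))
E
```

```text
t: 2.52
tool_pos: [0.4535, 0.0968, 0.0549]
orientation: [0.002, 0.736, 0.677, 0.002]
ft_force: [1.2, 0.5, 1.4]
opening: 0.0601
gripper_force: 0.0
at [0.4535 0.0968 0.0549] open 60.1 t 2.52
[-0.9, -2.6, 52.9] [0.006, -0.001, 0.0] q6~0.29
red px 501 475 xy [ 0.5571 -0.0656] LxW 10 6 yaw -1.172
red px 328 393 xy [0.4476 0.0094] LxW 44 27 yaw -1.465
red px 321 260 xy [0.4508 0.0957] LxW 68 27 yaw 1.498
green px 487 439 xy [ 0.5465 -0.0325] LxW 25 14 yaw -1.180
green px 490 356 xy [0.5465 0.0292] LxW 16 8 yaw -0.343
green px 470 236 xy [0.5354 0.1035] LxW 69 29 yaw -1.395
```

View pics/w1.png

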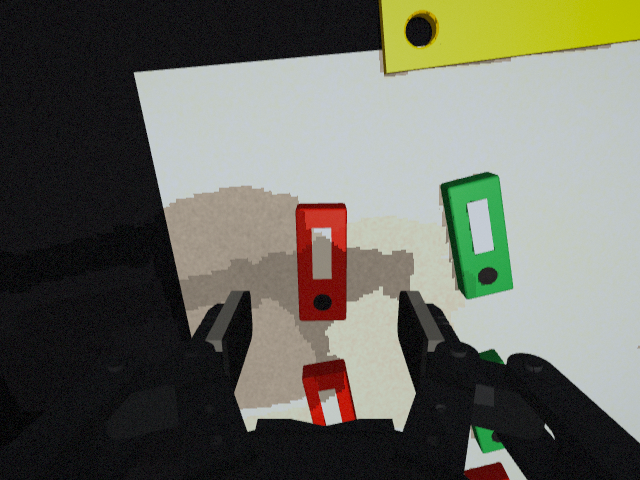

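The wrist view shows the first red cartridge at (321,260), lined up between the fingers, and its position agrees with the top camera.

```bash
python3 -m crank '{"slide":[[0,0,48],[0,0,48],[0,0,48],[0,0,48],[0,0,48],[0,0,48],[0,0,48],[0,0,-200],[0,0,-200],[0,0,-200],[0,0,-200],[0,0,-200],[0,0,-200]],"rot":[[0,0,0],[0,0,0],[0,0,0],[0,0,0],[0,0,0],[0,0,0],[0,0,0],[0,0,0],[0,0,0],[0,0,0],[0,0,0],[0,0,0],[0,0,0]],"hand":[60,60,10,10,10,10,10,10,10,10,10,10,10]}' 40
python3 - <<'E'
from h import *
b=(.5303,-.3003); a=1.7505
go((*b,.25,a),(*b,.167,a))
E
```

```text
t: 4.2
tool_pos: [0.4514, 0.0964, 0.2513]
orientation: [0.0, 0.736, 0.677, 0.0]
ft_force: [-0.4, -0.4, -0.3]
opening: 0.0244
gripper_force: 39.6
at [0.4514 0.0964 0.2513] open 24.4 t 4.2
[-388.7, 111.8, 1.4] [0.0, -0.0, 1.307] q6~0.88
[-388.7, 111.8, 84.4] [0.0, -0.0, 1.307] q6~0.88
```

```bash
python3 -m crank '{"slide":[[-389,112,1],[-389,112,1],[-389,112,1],[-389,112,1],[-389,112,1],[-389,112,1],[-389,112,1],[-389,112,1],[-389,112,1],[-389,112,1],[-389,112,1]],"rot":[[0,0,1.307],[0,0,1.307],[0,0,1.307],[0,0,1.307],[0,0,1.307],[0,0,1.307],[0,0,1.307],[0,0,1.307],[0,0,1.307],[0,0,1.307],[0,0,1.307]],"hand":[10,10,10,10,10,10,10,10,10,10,10]}' 40
python3 - <<'E'
from h import *
b=(.5303,-.3003); a=1.7505
go((*b,.167,a))
s=viewer.snapshot("wrist"); cv2.imwrite("pics/w2.png",s["img"][:,:,::-1])
E
```

```text
t: 5.58
tool_pos: [0.5306, -0.2996, 0.2507]
orientation: [0.0, 0.996, 0.091, 0.0]
ft_force: [0.1, 0.3, 0.3]
opening: 0.0245
gripper_force: 39.6
at [ 0.5306 -0.2996  0.2507] open 24.5 t 5.58
[-0.4, 0.6, 83.7] [0.0, -0.0, 0.002] q6~0.88
```

View pics/w2.png

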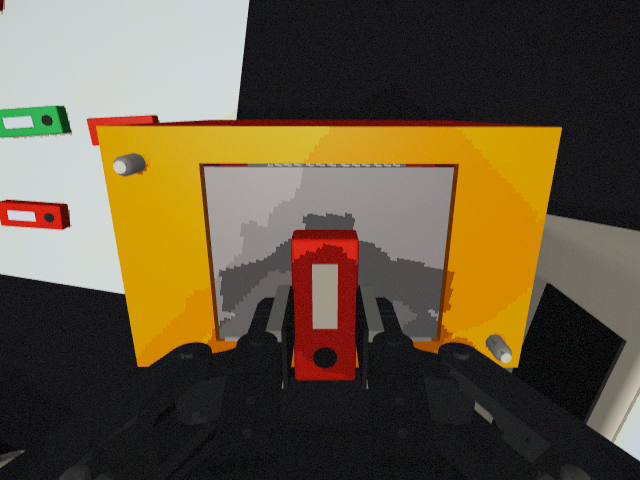

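The wrist view shows the cartridge held at (325,305), long side along bin x over the flap. The hinge line is at (335,165), the +x edge. I'll push it through and release.

```bash
python3 -m crank '{"slide":[[0,0,25],[0,0,45],[0,0,60],[0,0,72],[0,0,84],[0,0,84],[0,0,84],[0,0,84],[0,0,84],[0,0,84],[0,0,84],[0,0,60],[0,0,30],[0,0,0],[0,0,0]],"rot":[[0,0,0],[0,0,0],[0,0,0],[0,0,0],[0,0,0],[0,0,0],[0,0,0],[0,0,0],[0,0,0],[0,0,0],[0,0,0],[0,0,0],[0,0,0],[0,0,0],[0,0,0]],"hand":[10,10,10,10,10,10,50,50,50,50,50,50,50,50,50]}' 40
python3 - <<'E'
from h import *
s=viewer.snapshot("wrist"); cv2.imwrite("pics/w3.png",s["img"][:,:,::-1])
s=viewer.snapshot("top"); look(s,("red","green","yellow"))
p=(.4497,-.0023); a=1.687-np.pi/2
go((*p,.25,a),(*p,.05,a),(*p,.002,a))
E
```

```text
t: 7.5
tool_pos: [0.5311, -0.3011, 0.2535]
orientation: [0.002, 0.996, 0.09, 0.002]
ft_force: [1.2, -0.4, 0.6]
opening: 0.0502
gripper_force: 0.0
red px 325 303 xy [ 0.4497 -0.0023] LxW 61 24 yaw -1.465
red px 360 261 xy [ 0.5536 -0.0942] LxW 61 24 yaw -1.340
red px 302 223 xy [0.6575 0.0514] LxW 62 25 yaw 1.401
green px 283 271 xy [0.5347 0.1046] LxW 61 23 yaw -1.400
green px 325 265 xy [ 0.5456 -0.0041] LxW 60 23 yaw -1.336
yellow px 204 266 xy [0.5534 0.3068] LxW 229 140 yaw -1.529
at [ 0.5304 -0.3006  0.2496] open 49.8 t 7.6
[-26.0, -307.9, -0.3] [-0.001, 0.0, -1.507] q6~-0.12
[-25.9, -307.9, 199.7] [-0.001, 0.0, -1.507] q6~-0.12
[-25.9, -307.9, 247.7] [-0.001, 0.0, -1.507] q6~-0.12
```

View pics/w3.png

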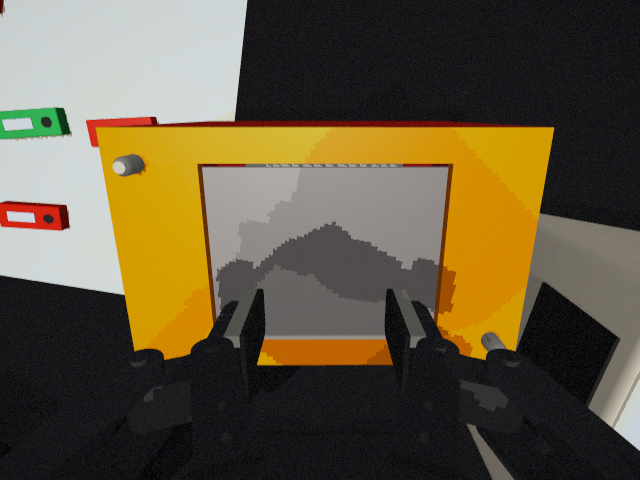

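The flap is shut and empty (grey region 200–450 × 165–335), so the cartridge is inside. On to the second.

```bash
python3 -m crank '{"slide":[[-26,-308,0],[-26,-308,0],[-26,-308,0],[-26,-308,0],[-26,-308,0],[-26,-308,0],[-26,-308,0],[-26,-308,0],[-26,-308,0],[-26,-308,0],[-26,-308,0],[-26,-308,60],[-26,-308,120],[-26,-308,170],[-26,-308,170],[-26,-308,170]],"rot":[[0,0,-1.507],[0,0,-1.507],[0,0,-1.507],[0,0,-1.507],[0,0,-1.507],[0,0,-1.507],[0,0,-1.507],[0,0,-1.507],[0,0,-1.507],[0,0,-1.507],[0,0,-1.507],[0,0,-1.507],[0,0,-1.507],[0,0,-1.507],[0,0,-1.507],[0,0,-1.507]],"hand":[60,60,60,60,60,60,60,60,60,60,60,60,60,60,60,60]}' 40
python3 - <<'E'
from h import *
s=viewer.snapshot("wrist"); look(s,("red",))
p=(.4497,-.0023); a=1.68-np.pi/2
go((*p,.002,a))
E
```

```text
t: 9.6
tool_pos: [0.4508, -0.0024, 0.0827]
orientation: [0.001, 0.665, 0.747, 0.001]
ft_force: [0.1, -0.6, 0.9]
opening: 0.0599
gripper_force: 0.0
red px 323 243 xy [ 0.4495 -0.0032] LxW 68 27 yaw -1.464
at [ 0.4514 -0.0025  0.0835] open 60.1 t 9.65
[0.4, -2.1, 81.5] [0.005, 0.001, 0.006] q6~-0.11
```

```bash
python3 -m crank '{"slide":[[0,-1,50],[0,-1,78],[0,-1,78],[0,-1,78],[0,-1,78],[0,-1,78],[0,-1,78],[0,-1,78],[0,-1,-171],[0,-1,-171],[0,-1,-171],[0,-1,-171],[0,-1,-171],[0,-1,-171],[0,-1,-171]],"rot":[[0,0,0],[0,0,0],[0,0,0],[0,0,0],[0,0,0],[0,0,0],[0,0,0],[0,0,0],[0,0,0],[0,0,0],[0,0,0],[0,0,0],[0,0,0],[0,0,0],[0,0,0]],"hand":[60,60,60,10,10,10,10,10,10,10,10,10,10,10,10]}' 40
python3 - <<'E'
from h import *
b=(.5303,-.3003); a=1.7505
go((*b,.25,a),(*b,.167,a))
E
```

```text
t: 11.52
tool_pos: [0.4482, -0.0024, 0.2495]
orientation: [-0.001, 0.665, 0.747, -0.001]
ft_force: [-0.6, -0.1, -0.3]
opening: 0.0247
gripper_force: 39.7
at [ 0.4482 -0.0024  0.2495] open 24.7 t 11.53
[-305.4, 47.1, -0.8] [-0.003, 0.002, 1.507] q6~0.88
[-305.5, 47.3, 82.2] [-0.003, 0.002, 1.507] q6~0.88
```

```bash
python3 -m crank '{"slide":[[-305,47,-1],[-305,47,-1],[-305,47,-1],[-305,47,-1],[-305,47,-1],[-305,47,-1],[-305,47,-1],[-305,47,-1],[-305,47,-1],[-305,47,-1],[-305,47,-1],[-305,47,-1]],"rot":[[0,0,1.507],[0,0,1.507],[0,0,1.507],[0,0,1.507],[0,0,1.507],[0,0,1.507],[0,0,1.507],[0,0,1.507],[0,0,1.507],[0,0,1.507],[0,0,1.507],[0,0,1.507]],"hand":[10,10,10,10,10,10,10,10,10,10,10,10]}' 40
python3 - <<'E'
from h import *
b=(.5303,-.3003); a=1.7505
go((*b,.167,a))
s=viewer.snapshot("wrist"); look(s,("red",))
E
```

```text
t: 13.02
tool_pos: [0.5307, -0.2998, 0.2523]
orientation: [-0.0, 0.996, 0.09, -0.0]
ft_force: [0.3, -0.3, -0.5]
opening: 0.0249
gripper_force: 39.7
at [ 0.5307 -0.2998  0.2523] open 24.9 t 13.03
[-0.5, 0.4, 85.3] [-0.0, 0.0, 0.001] q6~0.88
red px 324 304 xy [ 0.3919 -0.3245] LxW 194 74 yaw 0.176
red px 294 123 xy [ 0.5937 -0.2676] LxW 427 25 yaw -1.347
```

Held in the same place as the first (324,304), so I'll push it through.

```bash
python3 -m crank '{"slide":[[0,0,25],[0,0,45],[0,0,60],[0,0,72],[0,0,84],[0,0,84],[0,0,84],[0,0,84],[0,0,84],[0,0,84],[0,0,84],[0,0,60],[0,0,30],[0,0,0],[0,0,0]],"rot":[[0,0,0],[0,0,0],[0,0,0],[0,0,0],[0,0,0],[0,0,0],[0,0,0],[0,0,0],[0,0,0],[0,0,0],[0,0,0],[0,0,0],[0,0,0],[0,0,0],[0,0,0]],"hand":[10,10,10,10,10,10,50,50,50,50,50,50,50,50,50]}' 40
python3 - <<'E'
from h import *
s=viewer.snapshot("wrist"); look(s,("red",)); f=mask(s,[0,0,40],[180,60,255])[165:335,205:450]; print("flap grey frac",(f>0).mean())
p0=cv2.imread("pics/w3.png"); print("diff to shut-flap view",np.abs(p0[:,:,::-1].astype(int)-s["img"])[165:285,205:450].mean())
s=viewer.snapshot("top"); look(s,("red","green","yellow"))
p=(.5536,-.0942); a=-1.340+np.pi/2
go((*p,.25,a),(*p,.08,a))
E
```

```text
t: 14.95
tool_pos: [0.5314, -0.3003, 0.2555]
orientation: [0.002, 0.996, 0.09, 0.002]
ft_force: [-0.2, 0.1, -0.1]
opening: 0.0499
gripper_force: 0.0
red px 290 124 xy [ 0.5933 -0.265 ] LxW 422 26 yaw -1.345
flap grey frac 0.8743817527010804
diff to shut-flap view 4.07437641723356
red px 360 261 xy [ 0.5536 -0.0942] LxW 61 24 yaw -1.340
red px 302 223 xy [0.6575 0.0514] LxW 62 25 yaw 1.401
green px 283 271 xy [0.5347 0.1046] LxW 61 23 yaw -1.400
green px 325 265 xy [ 0.5457 -0.004 ] LxW 60 23 yaw -1.331
yellow px 204 266 xy [0.5534 0.3068] LxW 229 140 yaw -1.529
at [ 0.5307 -0.2999  0.2516] open 50.0 t 15.05
[59.3, -198.3, 1.6] [-0.001, 0.0, -1.622] q6~-0.40
[59.4, -198.2, 171.6] [-0.001, 0.0, -1.622] q6~-0.40
```

```bash
python3 -m crank '{"slide":[[59,-198,0],[59,-198,0],[59,-198,0],[59,-198,0],[59,-198,0],[59,-198,0],[59,-198,0],[59,-198,0],[59,-198,0],[59,-198,0],[59,-198,0],[59,-198,60],[59,-198,120],[59,-198,170],[59,-198,170],[59,-198,170]],"rot":[[0,0,-1.622],[0,0,-1.622],[0,0,-1.622],[0,0,-1.622],[0,0,-1.622],[0,0,-1.622],[0,0,-1.622],[0,0,-1.622],[0,0,-1.622],[0,0,-1.622],[0,0,-1.622],[0,0,-1.622],[0,0,-1.622],[0,0,-1.622],[0,0,-1.622],[0,0,-1.622]],"hand":[60,60,60,60,60,60,60,60,60,60,60,60,60,60,60,60]}' 40
python3 - <<'E'
from h import *
s=viewer.snapshot("wrist"); look(s,("red",))
p=(.5536,-.0942); a=-1.340+np.pi/2
go((*p,.002,a))
E
```

```text
t: 17.05
tool_pos: [0.5544, -0.0948, 0.0847]
orientation: [0.001, 0.621, 0.784, 0.001]
ft_force: [-0.2, -0.7, 1.2]
opening: 0.0602
gripper_force: 0.0
red px 325 243 xy [ 0.5543 -0.096 ] LxW 66 26 yaw -1.339
red px 584 39 xy [0.6599 0.047 ] LxW 52 27 yaw 1.407
at [ 0.555  -0.0949  0.0857] open 59.8 t 17.1
[1.2, -1.6, 83.7] [0.004, 0.002, -0.0] q6~-0.40
```

```bash
python3 -m crank '{"slide":[[0,0,50],[0,0,80],[0,0,80],[0,0,80],[0,0,80],[0,0,80],[0,0,80],[0,0,80],[0,0,-170],[0,0,-170],[0,0,-170],[0,0,-170],[0,0,-170],[0,0,-170],[0,0,-170]],"rot":[[0,0,0],[0,0,0],[0,0,0],[0,0,0],[0,0,0],[0,0,0],[0,0,0],[0,0,0],[0,0,0],[0,0,0],[0,0,0],[0,0,0],[0,0,0],[0,0,0],[0,0,0]],"hand":[60,60,60,10,10,10,10,10,10,10,10,10,10,10,10]}' 40
python3 - <<'E'
from h import *
b=(.5303,-.3003); a=1.7505
go((*b,.25,a),(*b,.167,a))
E
```

```text
t: 18.98
tool_pos: [0.5528, -0.0944, 0.2501]
orientation: [-0.002, 0.621, 0.784, -0.001]
ft_force: [-0.1, 0.1, -0.7]
opening: 0.0245
gripper_force: 39.6
at [ 0.5528 -0.0944  0.2501] open 24.5 t 18.98
[-195.3, -69.0, 0.0] [-0.004, 0.001, 1.622] q6~0.88
[-195.4, -68.8, 83.0] [-0.004, 0.001, 1.622] q6~0.88
```

```bash
python3 -m crank '{"slide":[[-195,-69,0],[-195,-69,0],[-195,-69,0],[-195,-69,0],[-195,-69,0],[-195,-69,0],[-195,-69,0],[-195,-69,0],[-195,-69,0],[-195,-69,0],[-195,-69,0],[-195,-69,0]],"rot":[[0,0,1.622],[0,0,1.622],[0,0,1.622],[0,0,1.622],[0,0,1.622],[0,0,1.622],[0,0,1.622],[0,0,1.622],[0,0,1.622],[0,0,1.622],[0,0,1.622],[0,0,1.622]],"hand":[10,10,10,10,10,10,10,10,10,10,10,10]}' 40
python3 - <<'E'
from h import *
b=(.5303,-.3003); a=1.7505
go((*b,.167,a))
s=viewer.snapshot("wrist"); look(s,("red",))
E
```

```text
t: 20.48
tool_pos: [0.5308, -0.3001, 0.2519]
orientation: [-0.0, 0.996, 0.09, -0.0]
ft_force: [0.7, -0.7, -0.2]
opening: 0.0247
gripper_force: 39.6
at [ 0.5308 -0.3001  0.2519] open 24.7 t 20.48
[-0.5, 0.1, 84.9] [-0.0, 0.001, 0.001] q6~0.88
red px 324 302 xy [ 0.3946 -0.324 ] LxW 193 74 yaw 0.181
red px 329 123 xy [ 0.5973 -0.2926] LxW 378 5 yaw -1.391
```

```bash
python3 -m crank '{"slide":[[0,0,25],[0,0,45],[0,0,60],[0,0,72],[0,0,84],[0,0,84],[0,0,84],[0,0,84],[0,0,84],[0,0,84],[0,0,84],[0,0,60],[0,0,30],[0,0,0],[0,0,0]],"rot":[[0,0,0],[0,0,0],[0,0,0],[0,0,0],[0,0,0],[0,0,0],[0,0,0],[0,0,0],[0,0,0],[0,0,0],[0,0,0],[0,0,0],[0,0,0],[0,0,0],[0,0,0]],"hand":[10,10,10,10,10,10,50,50,50,50,50,50,50,50,50]}' 40
python3 - <<'E'
from h import *
s=viewer.snapshot("wrist"); look(s,("red",))
p0=cv2.imread("pics/w3.png"); print("diff to shut-flap view",np.abs(p0[:,:,::-1].astype(int)-s["img"])[165:285,205:450].mean())
s=viewer.snapshot("top"); look(s,("red","green","yellow"))
p=(.6575,.0514); a=1.401-np.pi/2
go((*p,.25,a),(*p,.08,a))
E
```

```text
t: 22.4
tool_pos: [0.5316, -0.3006, 0.2555]
orientation: [0.002, 0.996, 0.09, 0.002]
ft_force: [-0.3, 0.0, 0.0]
opening: 0.0501
gripper_force: 0.0
red px 328 124 xy [ 0.597  -0.2929] LxW 376 5 yaw -1.392
diff to shut-flap view 3.799251700680272
red px 302 223 xy [0.6575 0.0514] LxW 62 25 yaw 1.401
green px 282 271 xy [0.5347 0.1046] LxW 61 23 yaw -1.400
green px 325 265 xy [ 0.5456 -0.0042] LxW 60 23 yaw -1.336
yellow px 204 266 xy [0.5535 0.3068] LxW 229 140 yaw -1.529
at [ 0.5308 -0.3002  0.2516] open 50.1 t 22.5
[187.5, -323.3, 1.6] [-0.001, 0.0, -1.221] q6~0.25
[187.6, -323.2, 171.6] [-0.001, 0.0, -1.221] q6~0.25
```

```bash
python3 -m crank '{"slide":[[188,-323,0],[188,-323,0],[188,-323,0],[188,-323,0],[188,-323,0],[188,-323,0],[188,-323,0],[188,-323,0],[188,-323,0],[188,-323,0],[188,-323,0],[188,-323,60],[188,-323,120],[188,-323,170],[188,-323,170],[188,-323,170]],"rot":[[0,0,-1.221],[0,0,-1.221],[0,0,-1.221],[0,0,-1.221],[0,0,-1.221],[0,0,-1.221],[0,0,-1.221],[0,0,-1.221],[0,0,-1.221],[0,0,-1.221],[0,0,-1.221],[0,0,-1.221],[0,0,-1.221],[0,0,-1.221],[0,0,-1.221],[0,0,-1.221]],"hand":[60,60,60,60,60,60,60,60,60,60,60,60,60,60,60,60]}' 40
python3 - <<'E'
from h import *
s=viewer.snapshot("wrist"); look(s,("red",))
p=(.6575,.0514); a=1.401-np.pi/2
go((*p,.002,a))
E
```

```text
t: 24.5
tool_pos: [0.6592, 0.0511, 0.0852]
orientation: [0.001, 0.765, 0.644, 0.001]
ft_force: [-0.4, -0.2, 0.9]
opening: 0.0599
gripper_force: 0.0
red px 322 241 xy [0.657  0.0509] LxW 68 27 yaw 1.415
at [0.6599 0.0512 0.0864] open 59.8 t 24.55
[-0.3, -2.8, 84.4] [0.006, -0.001, -0.001] q6~0.25
```

```bash
python3 -m crank '{"slide":[[0,-1,50],[0,-1,80],[0,-1,80],[0,-1,80],[0,-1,80],[0,-1,80],[0,-1,80],[0,-1,80],[0,-1,-170],[0,-1,-170],[0,-1,-170],[0,-1,-170],[0,-1,-170],[0,-1,-170],[0,-1,-170]],"rot":[[0,0,0],[0,0,0],[0,0,0],[0,0,0],[0,0,0],[0,0,0],[0,0,0],[0,0,0],[0,0,0],[0,0,0],[0,0,0],[0,0,0],[0,0,0],[0,0,0],[0,0,0]],"hand":[60,60,60,10,10,10,10,10,10,10,10,10,10,10,10]}' 40
python3 - <<'E'
from h import *
b=(.5303,-.3003); a=1.7505
go((*b,.25,a),(*b,.167,a))
E
```

```text
t: 26.42
tool_pos: [0.6565, 0.0514, 0.25]
orientation: [-0.001, 0.765, 0.645, -0.001]
ft_force: [0.1, 0.6, -0.8]
opening: 0.0247
gripper_force: 39.5
at [0.6565 0.0514 0.25  ] open 24.7 t 26.43
[-368.0, -64.9, 0.5] [-0.003, 0.003, 1.221] q6~0.88
[-367.9, -64.6, 83.5] [-0.003, 0.003, 1.221] q6~0.88
```

```bash
python3 -m crank '{"slide":[[-368,-65,0],[-368,-65,0],[-368,-65,0],[-368,-65,0],[-368,-65,0],[-368,-65,0],[-368,-65,0],[-368,-65,0],[-368,-65,0],[-368,-65,0],[-368,-65,0],[-368,-65,0]],"rot":[[0,0,1.221],[0,0,1.221],[0,0,1.221],[0,0,1.221],[0,0,1.221],[0,0,1.221],[0,0,1.221],[0,0,1.221],[0,0,1.221],[0,0,1.221],[0,0,1.221],[0,0,1.221]],"hand":[10,10,10,10,10,10,10,10,10,10,10,10]}' 40
python3 - <<'E'
from h import *
b=(.5303,-.3003); a=1.7505
go((*b,.167,a))
s=viewer.snapshot("wrist"); look(s,("red",))
E
```

```text
t: 27.92
tool_pos: [0.5309, -0.2999, 0.2524]
orientation: [0.0, 0.996, 0.09, 0.0]
ft_force: [-0.2, 0.3, -0.4]
opening: 0.0247
gripper_force: 39.5
at [ 0.5309 -0.2999  0.2524] open 24.7 t 27.93
[-0.7, 0.2, 85.4] [0.0, -0.0, 0.001] q6~0.88
red px 324 303 xy [ 0.3928 -0.3242] LxW 192 74 yaw 0.180
red px 331 123 xy [ 0.5976 -0.2937] LxW 396 6 yaw -1.394
```

```bash
python3 -m crank '{"slide":[[0,0,25],[0,0,45],[0,0,60],[0,0,72],[0,0,84],[0,0,84],[0,0,84],[0,0,84],[0,0,84],[0,0,84],[0,0,84],[0,0,60],[0,0,30],[0,0,0],[0,0,0]],"rot":[[0,0,0],[0,0,0],[0,0,0],[0,0,0],[0,0,0],[0,0,0],[0,0,0],[0,0,0],[0,0,0],[0,0,0],[0,0,0],[0,0,0],[0,0,0],[0,0,0],[0,0,0]],"hand":[10,10,10,10,10,10,50,50,50,50,50,50,50,50,50]}' 40
python3 - <<'E'
from h import *
s=viewer.snapshot("wrist"); look(s,("red",)); cv2.imwrite("pics/w4.png",s["img"][:,:,::-1])
p0=cv2.imread("pics/w3.png"); print("diff to shut-flap view",np.abs(p0[:,:,::-1].astype(int)-s["img"])[165:285,205:450].mean())
s=viewer.snapshot("top"); look(s,("red","green","yellow"))
c=.5538,.3068
go((*c,.25,1.613),(*c,.1,1.613))
E
```

```text
t: 29.85
tool_pos: [0.5314, -0.3007, 0.2554]
orientation: [0.002, 0.996, 0.09, 0.002]
ft_force: [0.3, 0.2, -0.6]
opening: 0.05
gripper_force: 0.0
red px 324 124 xy [ 0.5967 -0.2888] LxW 378 4 yaw -1.392
diff to shut-flap view 3.5874489795918367
green px 283 271 xy [0.5347 0.1046] LxW 61 23 yaw -1.400
green px 325 265 xy [ 0.5456 -0.0039] LxW 60 23 yaw -1.331
yellow px 204 266 xy [0.5535 0.3068] LxW 229 140 yaw -1.529
at [ 0.5307 -0.3003  0.2515] open 49.9 t 29.95
[131.3, -593.1, 1.7] [-0.001, -0.001, -3.004] q6~-1.11
[131.3, -593.1, 151.7] [-0.001, -0.001, -3.004] q6~-1.11
```

View pics/w4.png

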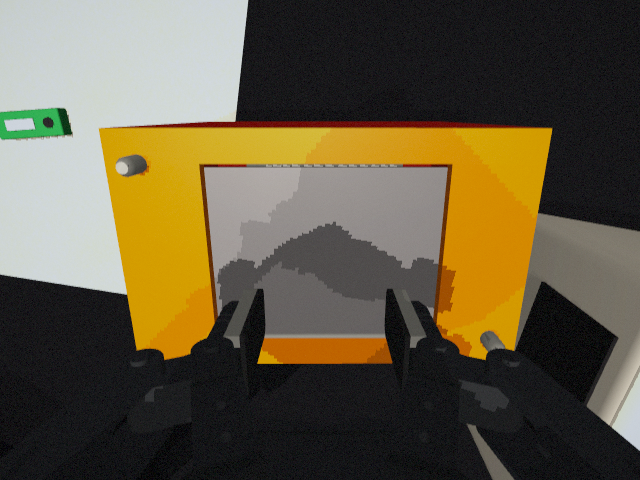

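The view shows the flap shut and nothing on it, and neither camera sees any red cartridge, so all four are in the bin. The pins are at about (124,167) and (488,340). Next I'll refine the pin positions and go to the cover fin.

```bash
python3 -m crank '{"slide":[[131,-593,0],[131,-593,0],[131,-593,0],[131,-593,0],[131,-593,0],[131,-593,0],[131,-593,0],[131,-593,0],[131,-593,0],[131,-593,0],[131,-593,0],[131,-593,0],[131,-593,60],[131,-593,120],[131,-593,160],[131,-593,160],[131,-593,160],[131,-593,160]],"rot":[[0,0,0.138],[0,0,0.138],[0,0,0.138],[0,0,0.138],[0,0,0.138],[0,0,0.138],[0,0,0.138],[0,0,0.138],[0,0,0.138],[0,0,0.138],[0,0,0.138],[0,0,0.138],[0,0,0.138],[0,0,0.138],[0,0,0.138],[0,0,0.138],[0,0,0.138],[0,0,0.138]],"hand":[50,50,50,50,50,50,50,50,50,50,50,50,50,50,50,50,50,50]}' 40
python3 - <<'E'
from h import *
s=viewer.snapshot("wrist"); look(s,("yellow",)); cv2.imwrite("pics/w5.png",s["img"][:,:,::-1])
c=.5538,.3068
go((*c,.012,1.613)); print(telemetry.get_obs()["qpos"].round(2))
E
```

```text
t: 32.2
tool_pos: [0.5551, 0.3068, 0.0959]
orientation: [-0.001, 1.0, 0.021, 0.002]
ft_force: [-0.1, -0.7, 0.5]
opening: 0.05
gripper_force: 0.0
yellow px 326 231 xy [0.5532 0.3065] LxW 229 139 yaw -1.531
at [0.5549 0.3069 0.0955] open 50.1 t 32.25
[-1.5, 0.2, 83.5] [-0.007, 0.003, 3.141] q6~-1.11
[ 0.45  0.19  1.36 -0.    1.58  1.98]
```

View pics/w5.png

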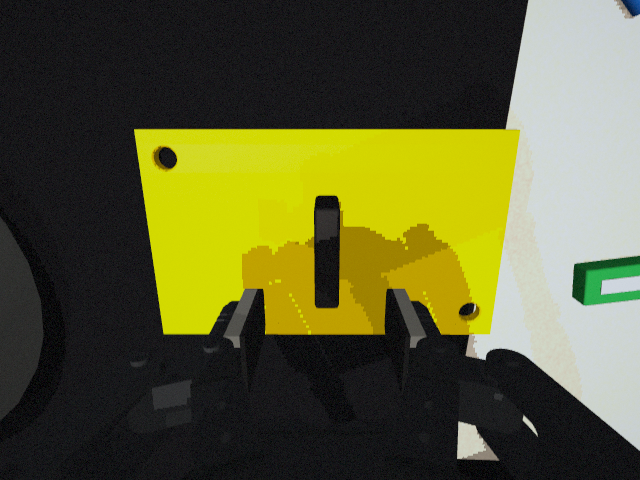

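The wrist view shows the fin at (327,250) centred between the fingers, with holes at (165,157) and (469,311).

```bash
python3 -m crank '{"slide":[[0,0,40],[0,0,70],[0,0,78],[0,0,78],[0,0,78],[0,0,78],[0,0,78],[0,0,78],[0,0,78],[0,0,78]],"rot":[[0,0,0],[0,0,0],[0,0,0],[0,0,0],[0,0,0],[0,0,0],[0,0,0],[0,0,0],[0,0,0],[0,0,0]],"hand":[50,50,50,50,5,5,5,5,5,5]}' 90
python3 -m crank '{"slide":[[0,0,-20],[0,0,-50],[0,0,-100],[0,0,-150],[0,0,-200],[0,0,-250],[0,0,-250],[0,0,-250],[0,0,-250],[0,0,-250]],"rot":[[0,0,0],[0,0,0],[0,0,0],[0,0,0],[0,0,0],[0,0,0],[0,0,0],[0,0,0],[0,0,0],[0,0,0]],"hand":[5,5,5,5,5,5,5,5,5,5]}' 90
python3 - <<'E'
from h import *
go((.5303,-.3003,.26,1.7505))
E
```

```text
t: 33.5
tool_pos: [0.5546, 0.307, 0.0164]
orientation: [-0.001, 1.0, 0.021, 0.001]
ft_force: [0.3, -0.7, 6.2]
opening: 0.0126
gripper_force: 89.0
t: 34.75
tool_pos: [0.5532, 0.3064, 0.2621]
orientation: [0.001, 1.0, 0.021, -0.002]
ft_force: [0.1, 0.5, -2.9]
opening: 0.0131
gripper_force: 88.1
at [0.5532 0.3064 0.2621] open 13.1 t 34.75
[-48.2, 605.2, 3.1] [0.001, 0.003, -0.138] q6~0.88
```

```bash
python3 -m crank '{"slide":[[-2,20,0],[-5,60,0],[-8,105,0],[-12,150,0],[-16,195,0],[-20,240,0],[-24,285,0],[-28,330,0],[-31,375,0],[-34,420,0],[-38,465,0],[-41,510,0],[-44,550,0],[-46,580,0],[-48,600,0],[-48,605,0],[-48,605,0],[-48,605,0],[-48,605,0],[-48,605,0]],"rot":[[0,0,0],[0,0,-0.01],[0,0,-0.02],[0,0,-0.03],[0,0,-0.04],[0,0,-0.05],[0,0,-0.06],[0,0,-0.07],[0,0,-0.08],[0,0,-0.09],[0,0,-0.1],[0,0,-0.11],[0,0,-0.12],[0,0,-0.13],[0,0,-0.138],[0,0,-0.138],[0,0,-0.138],[0,0,-0.138],[0,0,-0.138],[0,0,-0.138]],"hand":[5,5,5,5,5,5,5,5,5,5,5,5,5,5,5,5,5,5,5,5]}' 90
python3 - <<'E'
from h import *
s=viewer.snapshot("wrist"); cv2.imwrite("pics/w6.png",s["img"][:,:,::-1])
go((.5303,-.3003,.26,1.7505)); z=telemetry.get_obs()["tool_pos"][2]-.0164+.008
t=viewer.snapshot("top"); cv2.imwrite("pics/t6.png",t["img"][:,:,::-1])
for v in (s,t):
    c=max(blobs(mask(v,*COL["yellow"]),500),key=cv2.contourArea); print("cover",rect(v,c,z))
    m=np.zeros((480,640),np.uint8); cv2.drawContours(m,[c],-1,255,-1)
    n=cv2.bitwise_and(m,cv2.bitwise_not(mask(v,[22,100,60],[36,255,255])))
    for k in blobs(n,3): print(" hole?",k.reshape(-1,2).mean(0),rect(v,k,z))
E
```

```text
t: 37.25
tool_pos: [0.5311, -0.2993, 0.2645]
orientation: [0.0, 0.996, 0.09, 0.0]
ft_force: [-0.4, -0.1, -3.1]
opening: 0.0126
gripper_force: 88.2
at [ 0.531  -0.2995  0.2644] open 12.5 t 37.3
[-0.9, 0.7, 4.4] [0.0, -0.0, 0.001] q6~0.88
cover (array([ 0.53313074, -0.29831186]), np.float32(228.9455), np.float32(132.19757), np.float32(-1.3909675))
 hole? [ 87.51351351 176.41891892] (array([ 0.564763  , -0.19575009]), np.float32(11.455199), np.float32(9.407475), np.float32(0.86684716))
cover (array([ 0.52516431, -0.27015765]), np.float32(171.35327), np.float32(139.3931), np.float32(-1.3903515))
 hole? [413.625 249.5  ] (array([ 0.56311749, -0.19159055]), np.float32(10.510025), np.float32(10.357054), np.float32(-0.042330623))
```

View pics/w6.png

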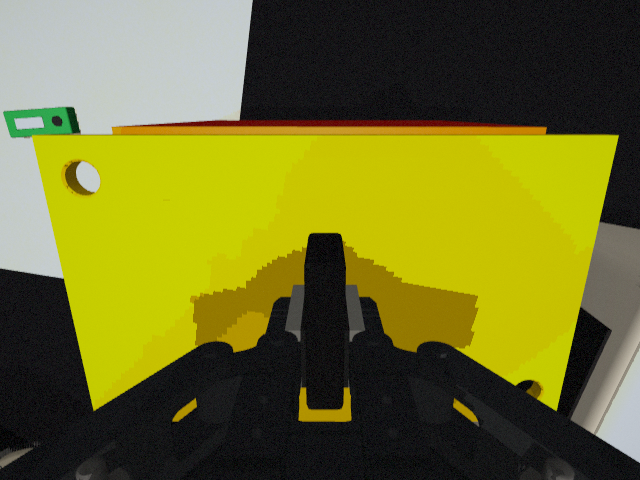

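View pics/t6.png

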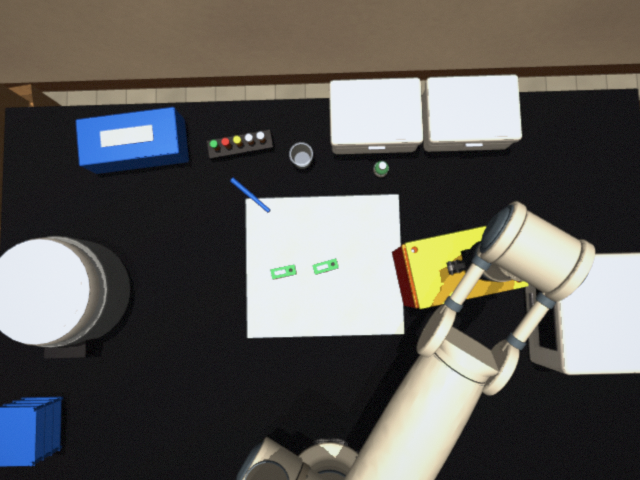

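The cover is held level over the bin. In the wrist view the hole is at (82,177); in the top view it is at (414,249), over the bin's left corner. Next I'll check that hole against the pin before lowering.

```bash
python3 - <<'E'
from h import *
s=viewer.snapshot("wrist"); o=telemetry.get_obs(); T=rot(o["orientation"]); p=o["tool_pos"]; print(p.round(4))
h=cv2.cvtColor(s["img"],cv2.COLOR_RGB2HSV); r=np.zeros((480,640),np.uint8); r[150:205,52:112]=255
m=r & ~cv2.inRange(h,np.array([24,150,190]),np.array([34,255,255]))
c=max(blobs(m,50),key=cv2.contourArea); e=cv2.fitEllipse(c); print("ellipse",e)
zt=p[2]-.0164+.008; P=onz(s,[e[0]],zt)[0]; print("hole1 wrist",P.round(4))
# cover centre estimate with yaw from rect 
yw=np.pi-1.3910; ex=np.array([np.sin(yw),-np.cos(yw)]); ey=np.array([np.cos(yw),np.sin(yw)])
print("cover centre by hole1 (wrist)",(P[:2]-.052*ex-.098*ey).round(4))
# pins in w4 with the camera carried by the tool
co=T.inv().apply(s["origin"]-p); cq=T.inv()*rot(s["orientation"])
T4=rot(np.array([.001,.996,.09,.001])/np.linalg.norm([.001,.996,.09,.001])); p4=np.array([.5307,-.3003,.2515]); q=(T4*cq).as_quat()
s4=dict(mtx=s["mtx"],origin=p4+T4.apply(co),orientation=np.roll(q,1))
i=cv2.imread("pics/w4.png"); s4["img"]=i[:,:,::-1]
c=max(blobs(mask(s4,*COL["orange"]),500),key=cv2.contourArea)
print("flap corners' centre, rim by w4:",onz(s4,[[204,166],[450,166]],.2).round(4).tolist())
print("pin1 tip w4",onz(s4,[[123,168]],.216).round(4),"pin0 tip",onz(s4,[[485,337]],.216).round(4))
print("expected mouth +x corners",[(np.array([.5305,-.3002])+.052*ex+k*.066*ey).round(4).tolist() for k in(1,-1)],"pin1",(np.array([.5305,-.3002])+.052*ex+.098*ey).round(4))
for n,im,b in(("a",s["img"],(140,215,40,130)),("b",s4["img"],(140,200,90,170))):
    cv2.imwrite(f"pics/c{n}.png",cv2.resize(np.ascontiguousarray(im[b[0]:b[1],b[2]:b[3],::-1]),(400,300),interpolation=cv2.INTER_NEAREST))
cv2.imwrite("pics/cab.png",np.hstack([cv2.imread("pics/ca.png"),cv2.imread("pics/cb.png")]))
E
```

```text
[ 0.531  -0.2997  0.2643]
ellipse ((81.6738052368164, 177.4252471923828), (32.10554885864258, 39.041866302490234), 136.826171875)
hole1 wrist [ 0.564  -0.1937  0.2559]
cover centre by hole1 (wrist) [ 0.5304 -0.2994]
flap corners' centre, rim by w4: [[0.569, -0.23, 0.2], [0.5915, -0.3539, 0.2]]
pin1 tip w4 [[ 0.5643 -0.1972  0.216 ]] pin0 tip [[ 0.5067 -0.3926  0.216 ]]
expected mouth +x corners [[0.5699, -0.226], [0.5935, -0.3558]] pin1 [ 0.5641 -0.1945]
```

View pics/cab.png

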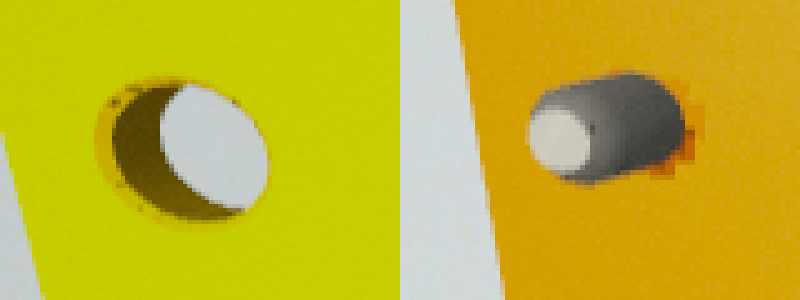

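The crop shows the hole's centre at (81,177) and the pin tip at (122,168). Both cameras put the hole about 1.5–2.5 mm too far to +y. I'll shift it, lower to just above the pin tips and look through the hole.

```bash
python3 -m crank '{"slide":[[0.5,1.5,5],[0.5,1.5,15],[0.5,1.5,24],[0.5,1.5,27],[0.5,1.5,27],[0.5,1.5,27],[0.5,1.5,27],[0.5,1.5,27],[0.5,1.5,27]],"rot":[[0,0,0],[0,0,0],[0,0,0],[0,0,0],[0,0,0],[0,0,0],[0,0,0],[0,0,0],[0,0,0]],"hand":[5,5,5,5,5,5,5,5,5]}' 90
python3 - <<'E'
from h import *
s=viewer.snapshot("wrist"); o=telemetry.get_obs(); p=o["tool_pos"]; print(p.round(4))
h=cv2.cvtColor(s["img"],cv2.COLOR_RGB2HSV); r=np.zeros((480,640),np.uint8); r[150:205,52:112]=255
m=r & ~cv2.inRange(h,np.array([24,150,190]),np.array([34,255,255]))
c=max(blobs(m,50),key=cv2.contourArea); e=cv2.fitEllipse(c); print("ellipse",e)
print("hole1",onz(s,[e[0]],p[2]-.0084)[0].round(4))
b=max(blobs(m&mask(s,[0,0,130],[180,90,255]),5),key=cv2.contourArea); x,y,w,hh=cv2.boundingRect(b); print(x,y,w,hh)
i=np.ascontiguousarray(s["img"][140:215,40:140,::-1]); cv2.imwrite("pics/d.png",cv2.resize(i,(800,600),interpolation=cv2.INTER_NEAREST))
E
```

```text
t: 38.52
tool_pos: [0.5317, -0.3013, 0.2374]
orientation: [0.0, 0.996, 0.09, 0.0]
ft_force: [-0.2, 0.2, -3.1]
opening: 0.013
gripper_force: 88.2
[ 0.5317 -0.3013  0.2373]
ellipse ((81.55550384521484, 177.59764099121094), (31.667409896850586, 39.136688232421875), 132.95155334472656)
hole1 [ 0.5647 -0.1954  0.2289]
76 162 11 27
```

View pics/d.png

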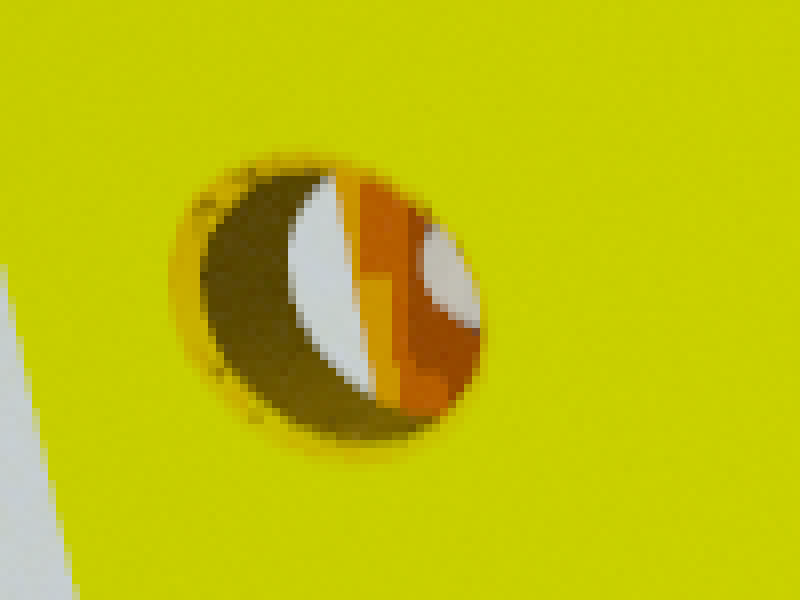

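```bash
python3 - <<'E'
from h import *
s=viewer.snapshot("wrist"); p=telemetry.get_obs()["tool_pos"]
P=onz(s,[[98.8,173]],.216)[0]; H=onz(s,[[81.3,178]],p[2]-.0084)[0]; d=P-H; d[2]=0
print("pin",P.round(4),"hole",H.round(4),"d tool mm",(rot(telemetry.get_obs()["orientation"]).inv().apply(d)*1e3).round(1))
print("z+-2mm sens", (onz(s,[[81.3,178]],p[2]-.0064)[0]-H).round(4))
E
```

```text
pin [ 0.5645 -0.1949  0.216 ] hole [ 0.5645 -0.1953  0.2289] d tool mm [ 0.  -0.3 -0. ]
z+-2mm sens [ 0.0006 -0.0012  0.002 ]
```

Through the hole the pin tip is at about (99,173), which puts it within 0.5 mm of the hole's axis. Lowering.

```bash
python3 -m crank '{"slide":[[0,0,3],[0,0,6],[0,0,9],[0,0,12],[0,0,12],[0,0,12]],"rot":[[0,0,0],[0,0,0],[0,0,0],[0,0,0],[0,0,0],[0,0,0]],"hand":[5,5,5,5,5,5]}' 90
python3 -m crank '{"slide":[[0,0,2],[0,0,4],[0,0,6],[0,0,8],[0,0,8],[0,0,8],[0,0,8]],"rot":[[0,0,0],[0,0,0],[0,0,0],[0,0,0],[0,0,0],[0,0,0],[0,0,0]],"hand":[5,5,5,5,5,5,5]}' 90
```

```text
t: 39.38
tool_pos: [0.5317, -0.3013, 0.2254]
orientation: [0.0, 0.996, 0.09, 0.0]
ft_force: [0.2, -0.0, -2.6]
opening: 0.0128
gripper_force: 88.2
t: 40.25
tool_pos: [0.5317, -0.3013, 0.2174]
orientation: [0.0, 0.996, 0.09, 0.0]
ft_force: [-0.0, -0.4, -3.4]
opening: 0.0127
gripper_force: 88.2
```

```bash
python3 -m crank '{"slide":[[0,0,0.5],[0,0,1],[0,0,1.5],[0,0,1.5],[0,0,1.5]],"rot":[[0,0,0],[0,0,0],[0,0,0],[0,0,0],[0,0,0]],"hand":[5,5,5,5,5]}' 90
```

```text
t: 40.88
tool_pos: [0.5317, -0.3013, 0.2164]
orientation: [0.0, 0.996, 0.09, 0.0]
ft_force: [-2.2, 0.6, 1.2]
opening: 0.0124
gripper_force: 88.8
```

Contact came at TCP z 0.2164, exactly the flush height. I'll release, retreat and check.

```bash
python3 -m crank '{"slide":[[0,0,0],[0,0,0],[0,0,0],[0,0,0],[0,0,-10],[0,0,-30],[0,0,-60],[0,0,-100],[0,0,-140],[-40,-80,-140],[-60,-140,-140],[-80,-200,-140],[-100,-260,-140],[-100,-320,-140],[-100,-380,-140],[-100,-380,-140],[-100,-380,-140]],"rot":[[0,0,0],[0,0,0],[0,0,0],[0,0,0],[0,0,0],[0,0,0],[0,0,0],[0,0,0],[0,0,0],[0,0,0],[0,0,0],[0,0,0],[0,0,0],[0,0,0],[0,0,0],[0,0,0],[0,0,0]],"hand":[45,45,45,45,45,45,45,45,45,45,45,45,45,45,45,45,45]}' 40
python3 - <<'E'
from h import *
t=viewer.snapshot("top"); look(t,("red","green","blue")); s=viewer.snapshot("scene")
c=max(blobs(mask(t,*COL["yellow"]),500),key=cv2.contourArea); print("cover at z.208",rect(t,c,.208))
A=t["img"][200:320,380:540,::-1]; B=s["img"][90:240,190:350,::-1]
cv2.imwrite("pics/end.png",np.hstack([cv2.resize(np.ascontiguousarray(A),(400,300)),cv2.resize(np.ascontiguousarray(B),(400,375))[:300]]))
E
```

```text
t: 43.0
tool_pos: [0.3648, 0.0559, 0.357]
orientation: [0.0, 0.996, 0.092, 0.001]
ft_force: [-0.1, 0.1, -0.8]
opening: 0.0453
gripper_force: 0.0
green px 282 271 xy [0.5347 0.1046] LxW 61 23 yaw -1.400
green px 325 265 xy [ 0.5457 -0.0041] LxW 60 23 yaw -1.331
blue px 29 428 xy [0.1501 0.7488] LxW 169 153 yaw 0.026
blue px 248 193 xy [0.739  0.1895] LxW 130 14 yaw 0.842
cover at z.208 (array([ 0.53100714, -0.30039273]), np.float32(229.94623), np.float32(140.63908), np.float32(-1.391056))
```

View pics/end.png

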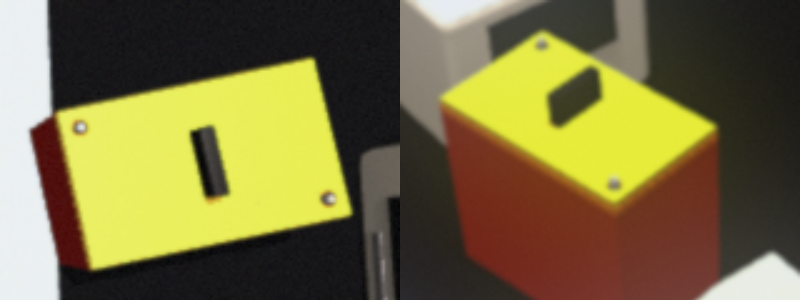

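Both views show the cover flush on the rim with the two pin tips through its holes (left crop (81,127) and (328,198)). The green cartridges and the pen have not moved. Handing in.

```bash
python3 -c "
from rig import env; print(env.hand_in())"
```

```text
the job is handed in; nothing more can be done
None
```

The job is handed in: all four red cartridges went through the flap into the bin, the flap shut after each, the cover rests flush on both pins, and the green cartridges and pen have not moved.

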